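# Open a headlamp's tab-locked cover and take out the old lamp

### The arm

A 7-joint arm with a two-finger parallel gripper is mounted at the origin on the work surface. World frame = base frame: x ahead of the robot, y to its left, z up, the work surface at z = 0. Lengths are in m, angles in rad, forces in N, time in s.
With the tool pointing down it reaches from about 0.4 to 0.85 m from the base axis. Payload 4.5 kg.
Tool frame: the origin (TCP) lies at the very end of the fingers, on their centre line; the grasp point (between the pads) lies 19 mm behind it; y points along the fingers, x is the direction in which the jaws open and shut, and the axes are right-handed (so a half turn about y gives the same grasp; the last joint's range is limited). The gripper opens to 88 mm and grips with 3 to 60 N. Pads are 18 mm wide; open, the fingers measure 123 mm over their backs; the gripper's body (75 mm by 187 mm) begins 45 mm behind the grasp point.
Start: joints at [1.23, 0.689, -0.195, 1.565, 0.157, 0.902, -0.215], TCP at [0.229, -0.582, 0.239] pointing down, gripper open.
Joint ranges: [-3.01, 3.01], [-0.46, 2.08], [-1.47, 1.51], [0.13, 2.56], [-1, 4.14], [0.04, 2.09], [-2.66, 2.66]. Speed limits (rad/s): [2.57, 2.57, 3.14, 3.14, 3.14, 3.14, 3.14].

### API

Orientations are given as a unit quaternion [x, y, z, w].
In Python, from plant import r gives the robot as it stands.
- The arm moves only by the shell command python3 -m inch 'ROWS' [OPENING] [FORCE]. ROWS is JSON, a list of rows, each a list of 6 numbers: the shift along the tool's x, y, z in mm, then the turn, a rotation vector about the tool's x, y, z in rad. In form: [[x, y, z, ax, ay, az], ...]. A call has 1 to 12 rows; each row shifts and turns the commanded pose from where the row before left it, along the tool's axes as they then stand; what a row does not reach is not made up. A row lasts 1/12 s, in which the tool goes at most 41.7 mm and 7.16 degrees, less where a joint would pass 70% of its speed; a pose out of reach is approached as far as the arm can. A call is refused whole if a number of a shift passes 41.7 or a number of a turn 0.125, either way. A call with a gripper value outside its range is refused whole. OPENING is the finger opening in mm, from 0 to 88.1, set as the call begins (- or left out, the last holds). The fingers move at their own pace and stop on an object; FORCE is the grip in N (left out, the last holds). Time passes only in rows, so rows that do not move let the fingers close. It gives the time, the measured TCP pose, the force and the opening at its end, in the units of the state.
- r.get_state(): the state, without advancing time (a new reading comes with each control period).
- r.snapshot(name): name is "scene" or "top" or "wrist"; returns a dict with "img" (420x560x3 uint8, red, green, blue), "range_z" (420x560 float32, m along the optical axis (not along the pixel's ray), 0 where there is no reading), "mtx" (3x3 intrinsics, pixels), "camera_from_world" (4x4, takes a point from world to camera coordinates); the wrist camera has in their place "tool_from_camera" (4x4, takes a point from camera to tool coordinates, whose origin is the TCP and whose axes are the tool frame's). Camera axes: x right, y down, z forward; pixel columns grow to the right and rows downward; lengths in m; the calibration is good to about 2 mm. A picture is of the moment at which its call begins: read the wrist's pose just before it.
- r.finish_job(): hands the job in, once; it reports no verdict.
The state is a dict: "clock": time; "q": joint angles; "qd": joint speeds; "joint_torque": joint torques, N m; "tool_pos": TCP position; "eef_rot": TCP orientation; "contact_force": force on the tool from outside, world axes, zero at the start; "moment": the same for the moment, N m; "opening": opening from 0.0 (shut) to 1.0 (fully open).
Only numpy, scipy, OpenCV 4.12 (cv2) and the standard library are available. Lean on these libraries where they do the work, as an engineer would, in place of code of your own. Each camera call takes 0.05 s, during which the arm holds its last target.

### The job

Open up the headlamp on the bench and take out its old lamp insert: squeeze the two orange tabs of the cap together and turn it anticlockwise, as far as it goes, to unlock the cover, swing the cover open to well past upright, push the red-tipped clip fully aside, then lift the white lamp insert out and set it in the yellow bin without dropping it. Leave the cover open and the clip aside, and do not disturb the tape roll, the screwdriver and the jar.

Things in the scene. Friction and masses are not known exactly. Their poses are not given: they have to be found in the camera images.
- headlamp: Black car headlamp housing, fixed, lying on its lens, service side up. Origin on the bench under the centre of its square chamber (outer 164 x 164 mm, inner 150 x 150, rim 115 mm above the bench); z up. The cover's hinge runs along the housing's y, on its +x side (x = 82 mm). Its teardrop lamp body (45 mm high, 118 mm radius about the chamber; up to 65 mm high on its -y side) tapers to y = -250 mm.
- cap_grip (a point): Point on the axis of the black round cap (60 mm across, 8 mm high) amid the cover, 30 mm above the cover's top: grip the tabs at this height. Its x axis runs through both tabs, z up the cap's axis. The two upright orange tabs are 24 mm wide, 6 mm thick, 8 to 42 mm above the cover; outer faces 56 mm apart when free, 44 mm fully squeezed. Black arcs on the cover beside the cap are 7 mm high.
- cap (a joint): Turn of the cap on the cover, rad: 0 locked (cap's x axis 30 degrees anticlockwise from the housing's x), grows anticlockwise seen from above to the stop at 1.05: unlocked, tabs along the cover's hinge line. Turns (about 0.05 N m) only while both tabs are in by 3 mm or more; stays where left. It holds the cover shut until about 0.7.
- chamber_floor (a point): Centre of the chamber's flat floor, 55 mm above the bench. A small steel keeper (30 x 22 x 5 mm) sticks inward from the chamber's -x wall just under the rim, at the housing's y = -31 mm. Under the cover a steel bolt bar 136 x 10 x 4 mm turns with the cap, parallel to its x axis, its far face 14 mm below the cover's underside.
- tab_a (a joint): Inward travel of one tab (at the +x end of the cap's x axis), m: 0 out, 0.006 fully in. Spring 3 N at rest, 8 N fully in.
- tab_b (a joint): The same for the other tab (at the -x end).
- cover (a joint): Opening angle of the grey cover, rad: 0 shut, 1.57 upright, stop at 2.3. A stiff hinge: the cover stays at any angle at which it is left. Moving it takes 4 to 7 N at the cap and 2 to 4 N at the free edge.
- cover_hinge (a point): Middle of the cover's hinge line, at the rim of the chamber, 115 mm above the bench. The cover turns about this point's y axis; its frame turns with the cover.
- cover_edge (a point): Middle of the cover's free edge, 165 mm from the hinge. The cover is 165 x 165 mm and 6 mm thick; the cap's axis is 82 mm from the hinge.
- clip (a joint): Swing of the steel clip bar in the chamber, rad: 0 across the lamp's flange (it holds the lamp in), 0.45 fully aside (stop). It turns about a vertical pivot at x = -24, y = -62 mm in the housing's frame and stays where it is left; about 1 N at its red tip moves it.
- clip_tab (a point): Top centre of the clip's red upright tip, 10 x 10 mm, 32 mm high, 100 mm from the pivot, its top 97 mm above the bench. At joint 0 it is at x = -24, y = +38 mm in the housing's frame; opening moves it towards the housing's -x, to x = -67 mm. Its y axis points along the bar away from the pivot.
- lamp: Old lamp insert, about 120 g, loose. Origin at the bottom centre of its stem, z up. Stem 30 mm diameter, 0 to 35 mm, in a 38 mm hole amid the chamber floor (its bottom 20 mm above the bench); steel flange 56 mm diameter, 35 to 43 mm, rests on the floor; white round body 32 mm diameter, 43 to 77 mm: grip it about 65 mm up. Stands by itself on its flat stem.
- lamp_center (a point): Middle of the lamp insert, 38.5 mm above its origin on its axis.
- scrap_bin: Yellow open bin for old parts, fixed, 110 x 150 mm, 50 mm high, walls 4 mm, floor 4 mm thick. Origin at the centre of its underside; x along its short side. It may change places with the blue bin.
- screw_bin: Blue bin of the same size with screws in it: not to be used.
- tape: Roll of tape lying flat, 100 mm diameter, 24 mm high, origin at the centre of its underside. Leave it alone.
- driver: Screwdriver with a green handle lying on the bench, 190 mm long, origin under its middle, along its x. Leave it alone.
- jar: Amber jar with white cap, 64 mm diameter, 85 mm high, origin at its bottom centre. Leave it alone.
There are look-alikes about, which are no part of the job. Several things look just like the scrap_bin: the one meant starts nearest to the robot's base.

How it is judged:
On the way, in this order (a step that is already met when the one before it is completed fails the run):
1. both tabs are squeezed in while the cap turns (value of joint each of tab_a, tab_b above 0.003 m and value of joint cap above 0.25 rad).
2. the cap is turned to its unlocked stop (value of joint cap above 0.95 rad), for 0.2 s.
3. the cover stands open past upright (value of joint cover above 1.7 rad), for 0.2 s.
4. the clip is swung aside (value of joint clip above 0.35 rad), for 0.2 s.
5. the lamp insert is lifted clear of the chamber floor (z of lamp in the frame of headlamp above 0.06 m), for 0.1 s.
At the end, for the whole second after the job is handed in: The lamp insert rests released in the yellow bin, standing or lying (its middle within 52 and 72 mm of the bin's centre along its short and long side, under 58 mm up); cover open beyond 1.7 rad, cap above 0.9 rad, clip above 0.33 rad (x of lamp_center in the frame of scrap_bin between -0.052 and 0.052 m and y of lamp_center in the frame of scrap_bin between -0.072 and 0.072 m and z of lamp_center in the frame of scrap_bin below 0.058 m and linear speed of lamp below 0.03 m/s and value of joint cover above 1.7 rad and value of joint cap above 0.9 rad and value of joint clip above 0.33 rad); the robot touches nothing.
It fails at once if the lamp insert is dropped or thrown (moves faster than 0.9 m/s while the fingers do not hold it) (linear speed of lamp above 0.9 m/s and contact force between the fingers and lamp below 0.1 N).
It fails at once if the tape roll, screwdriver or jar is moved by more than 40 mm (distance of any of tape, driver, jar from where it was at the start of the episode above 0.04 m).
It also fails if it takes over 61 s, if anything falls off the work surface, if the arm or the gripper's body presses on something with over 40 N, if the wrist force passes 120 N, or if a joint passes its speed limit or range.

## Working session

There is one attempt and no reset: what is moved stays moved. The work goes in short steps, Python scripts to look and compute and a shell command to move; the robot and the scene stay as the last step left them, time stands still between calls to the robot, and variables do not carry over. Pictures are saved under pics/ and viewed, and the job is handed in when it is done.

```bash
ls -la; mkdir -p pics; python3 - <<'E'
from plant import r
import cv2,pickle
s=r.get_state();print(s)
for n in ["scene","top","wrist"]:
    d=r.snapshot(n); cv2.imwrite(f"pics/{n}0.png",d["img"][:,:,::-1]); pickle.dump(d,open(f"{n}0.pkl","wb"))
    print(n,d["mtx"].tolist(), {k:v.round(4).tolist() for k,v in d.items() if k.endswith("world") or k.endswith("camera")})
E
```

```text
total 12
drwxr-xr-x  3 agent agent 4096 Dec  7 14:33 .
drwxr-xr-x 23 root  root  4096 Dec  7 14:33 ..
drwxr-xr-x  2 agent agent 4096 Dec  7 14:33 pics
{'clock': 0.0, 'q': array([ 1.22977991,  0.68999507, -0.19450061,  1.56637864,  0.15731288,
        0.90249782, -0.21511203]), 'qd': array([-0.00041025,  0.00148086, -0.00124719, -0.00135123, -0.00084265,
       -0.00091701, -0.00010354]), 'joint_torque': array([ 3.01371711e-04, -5.27562082e+01, -1.26690287e+00, -1.53426611e+01,
       -5.26867993e-02,  6.51384107e-03,  1.58420467e-04]), 'tool_pos': array([ 0.22851708, -0.58102378,  0.23789356]), 'eef_rot': array([-0.58408763,  0.39864708, -0.39748645,  0.58474496]), 'contact_force': array([ 0.17754805, -0.55048125, -0.21869626]), 'moment': array([0.01360181, 0.00722741, 0.00718917]), 'opening': 0.9971127673597274}
scene [[458.46059657135027, 0.0, 277.3280332770383], [0.0, 458.46059657135027, 202.41088416245464], [0.0, 0.0, 1.0]] {'camera_from_world': [[-0.8607, 0.5092, -0.0011, 0.5367], [0.4363, 0.7364, -0.5171, -0.1781], [-0.2625, -0.4455, -0.8559, 1.83], [0.0, 0.0, 0.0, 1.0]]}
top [[446.5525576448869, 0.0, 279.9368677296846], [0.0, 446.5525576448869, 206.02557158071497], [0.0, 0.0, 1.0]] {'camera_from_world': [[-0.025, -0.9997, 0.0083, -0.0448], [-0.9825, 0.0231, -0.1849, 0.5911], [0.1847, -0.0128, -0.9827, 1.2236], [0.0, 0.0, 0.0, 1.0]]}
wrist [[337.4477551343044, 0.0, 282.41887840145085], [0.0, 337.4477551343044, 210.20754598475847], [0.0, 0.0, 1.0]] {'tool_from_camera': [[1.0, 0.0005, -0.0001, -0.0], [0.0002, -0.3217, 0.9469, -0.1461], [0.0004, -0.9469, -0.3217, 0.0834], [0.0, 0.0, 0.0, 1.0]]}
```

View pics/top0.png

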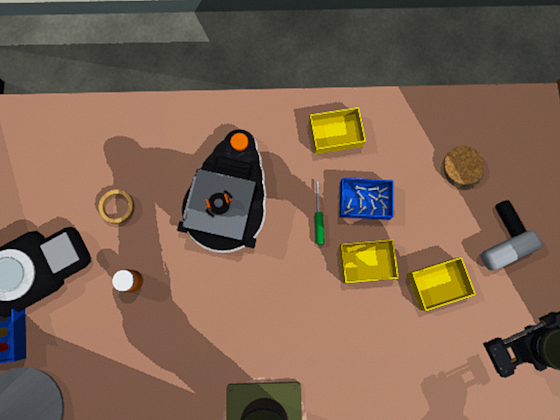

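View pics/scene0.png

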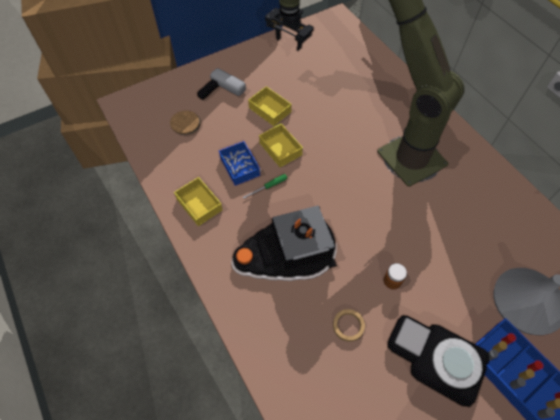

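View pics/wrist0.png

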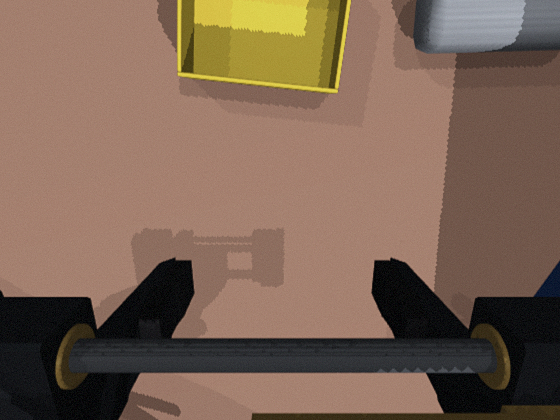

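Top view: headlamp at about (222,205) with the cover hinge on the left, and the taper pointing up. The yellow bins are at (369,262), (443,284) and (337,130), with the first one nearest the base. Jar at (126,281), tape at (116,206), driver at (319,212). Next I'll measure these.

```bash
cat > h.py <<'E'
import numpy as np,cv2,pickle
from plant import r
from scipy.spatial.transform import Rotation as R
def snap(n,tag):
    s=r.get_state(); d=r.snapshot(n); cv2.imwrite(f"pics/{tag}.png",d["img"][:,:,::-1])
    if n=="wrist":
        T=np.eye(4);T[:3,:3]=R.from_quat(s["eef_rot"]).as_matrix();T[:3,3]=s["tool_pos"]
        d["wfc"]=T@d["tool_from_camera"]
    else: d["wfc"]=np.linalg.inv(d["camera_from_world"])
    pickle.dump(d,open(f"{tag}.pkl","wb")); return d
def cloud(d):
    z=d["range_z"].astype(float);K=d["mtx"];v,u=np.indices(z.shape)
    p=np.stack([(u-K[0,2])/K[0,0]*z,(v-K[1,2])/K[1,1]*z,z],-1)
    w=p@d["wfc"][:3,:3].T+d["wfc"][:3,3]; w[z<=0]=np.nan
    return w
def st():
    s=r.get_state();M=R.from_quat(s["eef_rot"]).as_matrix()
    print("t",round(s["clock"],2),"pos",s["tool_pos"].round(4),"x",M[:,0].round(3),"y",M[:,1].round(3),"z",M[:,2].round(3),"F",s["contact_force"].round(1),"op",round(s["opening"]*88.1,1))
    return s,M
E
python3 - <<'E'
from h import *
for n in["top","scene"]:
    d=pickle.load(open(n+"0.pkl","rb"));d["wfc"]=np.linalg.inv(d["camera_from_world"]);w=cloud(d)
    hsv=cv2.cvtColor(d["img"],cv2.COLOR_RGB2HSV);H,S,V=[hsv[...,i].astype(int) for i in range(3)]
    ye=((H>24)&(H<33)&(S>150)&(V>80)).astype(np.uint8)
    nl,lab,stt,c=cv2.connectedComponentsWithStats(ye)
    for i in range(1,nl):
        if stt[i,4]>300:
            p=w[lab==i];p=p[np.isfinite(p[:,0])]; rim=p[p[:,2]>0.035]
            rect=cv2.minAreaRect((rim[:,:2]*1000).astype(np.float32))
            print(n,"yellow",c[i].round(),np.array(rect[0]).round(),np.array(rect[1]).round(),round(rect[2],1),"dist",np.hypot(*rect[0]))
    # cover
    m=(w[...,2]>0.112)&(w[...,2]<0.128)&(S<60)&(V>70)
    m=m&(w[...,1]>-0.1)&(w[...,1]<.4)&(w[...,0]>.3)
    nl,lab,stt,c=cv2.connectedComponentsWithStats(m.astype(np.uint8)); i=1+np.argmax(stt[1:,4])
    p=w[lab==i];rect=cv2.minAreaRect((p[:,:2]*1000).astype(np.float32))
    print(n,"cover",c[i],rect,p[:,2].mean(),stt[i,4]); print(cv2.boxPoints(rect).round())
    o=(H<14)&(S>170)&(V>110)&(w[...,2]>0.135)&(w[...,2]<.18)
    nl,lab,stt,c=cv2.connectedComponentsWithStats(o.astype(np.uint8))
    for i in range(1,nl):
        if stt[i,4]>3:
            p=w[lab==i];print(n,"orange",c[i].round(1),stt[i,4],np.median(p,0).round(4),p[:,2].max())
E
```

```text
top yellow [337. 130.] [ 824. -235.] [115. 152.] 8.4 dist 856.9742293875987
top yellow [368. 261.] [ 428. -306.] [109. 152.] 3.8 dist 525.8597102169998
top yellow [441. 284.] [ 359. -509.] [110. 153.] 15.8 dist 622.972553856976
top cover [217.94510433 204.37367576] ((589.0369873046875, 110.78764343261719), (169.57138061523438, 165.1317138671875), 75.98692321777344) 0.11995929747499726 3115
[[488.  49.]
 [649.   9.]
 [690. 173.]
 [529. 213.]]
top orange [225.7 198. ] 21 [0.5947 0.0838 0.1612] 0.16622374832718934
top orange [207.6 203.8] 21 [0.5799 0.1326 0.161 ] 0.16576973000906814
scene cover [303.48970748 233.13542795] ((589.0177001953125, 109.79617309570312), (175.39932250976562, 167.45716857910156), 76.78395080566406) 0.12071597293843042 1846
[[487.  44.]
 [650.   5.]
 [691. 176.]
 [528. 214.]]
scene orange [297.5 221.6] 10 [0.5983 0.0854 0.1623] 0.17010754639050352
scene orange [308.8 231.1] 10 [0.5846 0.1336 0.1619] 0.16635377918672112
```

```bash
python3 - <<'E'
import cv2
a=cv2.imread("pics/top0.png")[110:270,160:400]; cv2.imwrite("pics/topz.png",cv2.resize(a,None,fx=3.3,fy=3.3,interpolation=2))
E
```

```text
(no output)
```

View pics/topz.png

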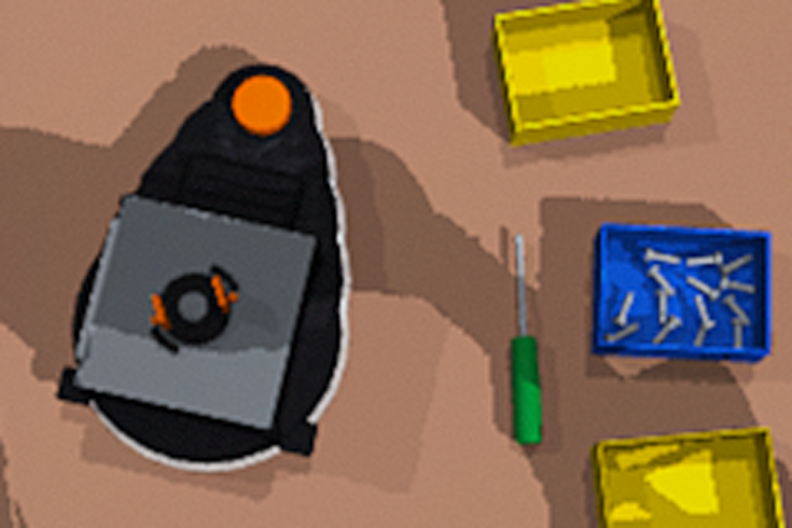

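```bash
cat >> h.py <<'E'
HC=np.array([.589,.109]);XH=np.array([.238,.971,0]);XH/=np.linalg.norm(XH);YH=np.array([-XH[1],XH[0],0]);ZH=np.array([0,0,1.])
def H(x,y,z): # housing mm -> world m
    return np.array([HC[0],HC[1],0])+(x*XH+y*YH+z*ZH)/1000
def plan(pos,xd,yd,n=None,mm=38,ang=.115,flip="auto"):
    s,M=st(); p0=s["tool_pos"]
    yd=np.array(yd,float);yd/=np.linalg.norm(yd);xd=np.array(xd,float);xd-=yd*(xd@yd);xd/=np.linalg.norm(xd)
    best=None
    for sg in ([1,-1] if flip=="auto" else [1]):
        T=np.stack([sg*xd,yd,np.cross(sg*xd,yd)],1)
        rv=R.from_matrix(M.T@T).as_rotvec()
        if best is None or np.linalg.norm(rv)<np.linalg.norm(best): best=rv
    rv=best;dp=np.array(pos)-p0
    k=max(int(np.ceil(np.linalg.norm(dp)*1000/mm)),int(np.ceil(np.linalg.norm(rv)/ang)),1) if n is None else n
    st_=R.from_rotvec(rv/k).as_matrix();Mc=M.copy();rows=[]
    for i in range(k):
        sh=Mc.T@dp/k*1000;rows.append([round(float(a),1) for a in sh]+[round(float(a),4) for a in rv/k]);Mc=Mc@st_
    print("dp",(dp*1000).round(1),"rv",rv.round(3),"n",k)
    for i in range(0,k,12): print(str(rows[i:i+12]).replace(" ",""))
E
python3 - <<'E'
from h import *
a=np.deg2rad(106.5)
plan([.589,.109,.230],[np.cos(a),np.sin(a),0],[0,0,-1])
E
```

```text
t 0.15 pos [ 0.2286 -0.5812  0.2381] x [ 0.366 -0.931 -0.001] y [-0.001  0.001 -1.   ] z [ 0.931  0.366 -0.   ] F [-0.3  0.1  0.1] op 88.5
dp [360.4 690.2  -8.1] rv [ 0.     0.087 -0.001] n 21
[[-24.3,0.4,28.0,0.0,0.0041,-0.0001],[-24.4,0.4,27.9,0.0,0.0041,-0.0001],[-24.5,0.4,27.8,0.0,0.0041,-0.0001],[-24.6,0.4,27.7,0.0,0.0041,-0.0001],[-24.8,0.4,27.6,0.0,0.0041,-0.0001],[-24.9,0.4,27.5,0.0,0.0041,-0.0001],[-25.0,0.4,27.4,0.0,0.0041,-0.0001],[-25.1,0.4,27.3,0.0,0.0041,-0.0001],[-25.2,0.4,27.2,0.0,0.0041,-0.0001],[-25.3,0.4,27.1,0.0,0.0041,-0.0001],[-25.4,0.4,27.0,0.0,0.0041,-0.0001],[-25.5,0.4,26.9,0.0,0.0041,-0.0001]]
[[-25.7,0.4,26.8,0.0,0.0041,-0.0001],[-25.8,0.4,26.7,0.0,0.0041,-0.0001],[-25.9,0.4,26.5,0.0,0.0041,-0.0001],[-26.0,0.4,26.4,0.0,0.0041,-0.0001],[-26.1,0.4,26.3,0.0,0.0041,-0.0001],[-26.2,0.4,26.2,0.0,0.0041,-0.0001],[-26.3,0.4,26.1,0.0,0.0041,-0.0001],[-26.4,0.4,26.0,0.0,0.0041,-0.0001],[-26.5,0.4,25.9,0.0,0.0041,-0.0001]]
```

```bash
python3 -m inch '[[-24.4,0.3,27.9,0,0.004,0],[-24.5,0.3,27.8,0,0.004,0],[-24.6,0.3,27.7,0,0.004,0],[-24.7,0.3,27.6,0,0.004,0],[-24.8,0.3,27.5,0,0.004,0],[-25,0.3,27.4,0,0.004,0],[-25,0.3,27.4,0,0.004,0],[-25.1,0.3,27.3,0,0.004,0],[-25.2,0.3,27.2,0,0.004,0],[-25.3,0.3,27.1,0,0.004,0],[-25.4,0.3,27,0,0.004,0],[-25.5,0.3,27,0,0.004,0]]' 88; python3 -m inch '[[-25.7,0.3,26.8,0,0.004,0],[-25.8,0.3,26.7,0,0.004,0],[-25.9,0.3,26.5,0,0.004,0],[-26,0.3,26.4,0,0.004,0],[-26,0.3,26.3,0,0.004,0],[-26.2,0.3,26.2,0,0.004,0],[-26.3,0.3,26,0,0.004,0],[-26.4,0.3,26,0,0.004,0],[0,0,0,0,0,0]]'; python3 - <<'E'
from h import *
s,M=st();print(s["q"].round(2))
d=snap("wrist","w1");w=cloud(d)
hsv=cv2.cvtColor(d["img"],cv2.COLOR_RGB2HSV);Hh,S,V=[hsv[...,i].astype(int) for i in range(3)]
o=(Hh<14)&(S>170)&(V>90)&(w[...,2]>0.125)&(w[...,2]<.18)
nl,lab,stt,c=cv2.connectedComponentsWithStats(o.astype(np.uint8))
for i in range(1,nl):
    if stt[i,4]>20:
        p=w[lab==i];t=p[p[:,2]>.158];print(c[i].round(1),stt[i,4],np.mean(t,0).round(4),p[:,2].max(),len(t),cv2.minAreaRect((t[:,:2]*1000).astype(np.float32)))
m=(w[...,2]>0.114)&(w[...,2]<0.126)&(S<60)&(V>70)
p=w[m];print(cv2.minAreaRect((p[:,:2]*1000).astype(np.float32)),np.median(p[:,2]))
E
```

```text
clock: 1.15
tool_pos: [0.4344, -0.1852, 0.2351]
eef_rot: [0.575, -0.412, 0.412, -0.575]
contact_force: [0.1, 0.5, 0.0]
opening: 0.998
clock: 1.9
tool_pos: [0.5732, 0.0864, 0.2325]
eef_rot: [-0.568, 0.419, -0.418, 0.573]
contact_force: [1.0, 0.8, 0.0]
opening: 1.0
t 1.9 pos [0.5732 0.0864 0.2325] x [ 0.301 -0.954 -0.006] y [ 0.004  0.007 -1.   ] z [0.954 0.301 0.006] F [1.  0.8 0. ] op 88.1
[-0.17  0.63 -0.09  1.72  0.07  0.79 -1.56]
[225.5 188.7] 563 [0.5828 0.132  0.1625] 0.16482310191981622 301 ((581.84375, 132.01052856445312), (23.92369842529297, 6.207353591918945), 16.194190979003906)
[297.7 189.1] 394 [0.5966 0.0846 0.1628] 0.1649261061615123 269 ((595.672607421875, 84.14431762695312), (23.211681365966797, 5.9846296310424805), 16.496034622192383)
((588.5252685546875, 108.65287017822266), (172.35536193847656, 164.9246826171875), 75.63253021240234) 0.1212583427811591
```

View pics/w1.png

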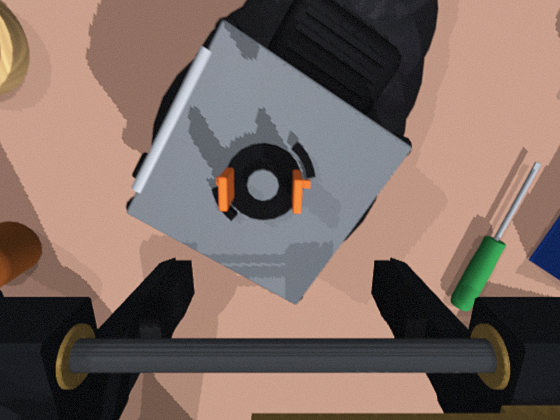

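The two tabs are at (225,189) and (298,189) in the wrist picture. That puts the cap centre at (588.8,108.1) with its axis at 106.2°.

```bash
sed -i 's/HC=np.array(\[.589,.109\])/HC=np.array([.5888,.1082])/' h.py; python3 - <<'E'
from h import *
a=np.deg2rad(106.2)
plan([.5888,.1081,.132],[np.cos(a),np.sin(a),0],[0,0,-1],n=6)
E
```

```text
t 1.95 pos [0.5715 0.0818 0.2323] x [ 0.298 -0.955 -0.003] y [ 0.001  0.003 -1.   ] z [0.955 0.298 0.002] F [-0.6 -1.7  0.3] op 88.2
dp [  17.3   26.3 -100.3] rv [-0.002  0.02  -0.003] n 6
[[-3.3,16.7,4.0,-0.0003,0.0033,-0.0005],[-3.3,16.7,4.0,-0.0003,0.0033,-0.0005],[-3.3,16.7,4.0,-0.0003,0.0033,-0.0005],[-3.4,16.7,4.0,-0.0003,0.0033,-0.0005],[-3.4,16.7,4.0,-0.0003,0.0033,-0.0005],[-3.4,16.7,4.0,-0.0003,0.0033,-0.0005]]
```

```bash
python3 -m inch '[[-10,0,12,0,0.01,0],[-10,0,12,0,0.01,0],[0,0,0,0,0,0],[0,0,0,0,0,0],[0,0,0,0,0,0]]' 80; python3 - <<'E'
from h import *
d=snap("wrist","w2");w=cloud(d)
hsv=cv2.cvtColor(d["img"],cv2.COLOR_RGB2HSV);Hh,S,V=[hsv[...,i].astype(int) for i in range(3)]
o=(Hh<14)&(S>170)&(V>90)&(w[...,2]>0.125)&(w[...,2]<.18)
nl,lab,stt,c=cv2.connectedComponentsWithStats(o.astype(np.uint8));C=[]
for i in range(1,nl):
    if stt[i,4]>50:
        p=w[lab==i];t=p[p[:,2]>.158];q=cv2.minAreaRect((t[:,:2]*1000).astype(np.float32));print(q,p[:,2].max());C.append(q[0])
c=np.mean(C,0);dd=np.subtract(*C);a=np.arctan2(dd[1],dd[0]);print(c,np.rad2deg(a)%180)
plan([c[0]/1000,c[1]/1000,.132],[np.cos(a),np.sin(a),0],[0,0,-1],n=6)
E
```

```text
clock: 2.37
tool_pos: [0.587, 0.1002, 0.2324]
eef_rot: [0.564, -0.427, 0.427, -0.563]
contact_force: [0.2, 0.9, -0.9]
opening: 0.906
((582.1782836914062, 132.14389038085938), (23.669315338134766, 6.086838245391846), 14.421144485473633) 0.16429068283424914
((595.6453857421875, 84.22594451904297), (23.18313217163086, 5.997292995452881), 15.350542068481445) 0.16489802165829387
[588.91183472 108.18491745] 105.69775588080334
t 2.42 pos [0.5871 0.1002 0.2326] x [ 0.27  -0.963  0.001] y [-0.001 -0.002 -1.   ] z [ 0.963  0.27  -0.002] F [-0.3 -1.8  0.5] op 80.0
dp [   1.8    8.  -100.6] rv [ 0.002 -0.001  0.001] n 6
[[-1.2,16.8,0.7,0.0003,-0.0002,0.0002],[-1.2,16.8,0.7,0.0003,-0.0002,0.0002],[-1.2,16.8,0.7,0.0003,-0.0002,0.0002],[-1.2,16.8,0.7,0.0003,-0.0002,0.0002],[-1.2,16.8,0.7,0.0003,-0.0002,0.0002],[-1.2,16.8,0.7,0.0003,-0.0002,0.0002]]
```

```bash
python3 -m inch '[[-1.2,17,0.7,0,0,0],[-1.2,17,0.7,0,0,0],[-1.2,17,0.7,0,0,0],[-1.2,17,0.7,0,0,0],[-1.2,17,0.7,0,0,0],[-1.2,15.5,0.7,0,0,0],[0,0,0,0,0,0],[0,0,0,0,0,0]]' 80;  python3 -m inch '[[0,0,0,0,0,0],[0,0,0,0,0,0],[0,0,0,0,0,0],[0,0,0,0,0,0],[0,0,0,0,0,0],[0,0,0,0,0,0]]' 38 30; python3 - <<'E'
from h import *
st()
E
```

```text
clock: 3.08
tool_pos: [0.5892, 0.1091, 0.1319]
eef_rot: [0.564, -0.427, 0.427, -0.563]
contact_force: [-0.4, 0.2, 0.2]
opening: 0.908
clock: 3.58
tool_pos: [0.591, 0.1088, 0.1333]
eef_rot: [-0.564, 0.426, -0.428, 0.564]
contact_force: [-1.7, 0.8, 9.3]
opening: 0.485
t 3.58 pos [0.591  0.1088 0.1333] x [ 0.27  -0.963  0.002] y [ 0.002 -0.002 -1.   ] z [0.963 0.27  0.002] F [-1.7  0.8  9.3] op 42.8
```

```bash
python3 -m inch '[[0,-1,0,0,-0.09,0],[0,0,0,0,-0.09,0],[0,0,0,0,-0.09,0],[0,0,0,0,-0.09,0],[0,0,0,0,-0.09,0],[0,0,0,0,-0.09,0],[0,0,0,0,-0.09,0],[0,0,0,0,-0.09,0],[0,0,0,0,-0.09,0],[0,0,0,0,-0.09,0],[0,0,0,0,-0.09,0],[0,0,0,0,-0.09,0]]'; python3 -m inch '[[0,0,0,0,-0.02,0],[0,0,0,0,0,0],[0,0,0,0,0,0],[0,0,0,0,0,0]]'; python3 - <<'E'
from h import *
s,M=st();print(s["moment"],np.rad2deg(np.arctan2(-M[1,0],-M[0,0])))
E
```

```text
clock: 4.58
tool_pos: [0.5897, 0.1101, 0.1335]
eef_rot: [0.703, -0.075, 0.075, -0.703]
contact_force: [-1.0, -0.5, 1.7]
opening: 0.489
clock: 4.92
tool_pos: [0.5897, 0.1101, 0.1334]
eef_rot: [0.704, -0.07, 0.07, -0.703]
contact_force: [-2.7, -1.5, 4.8]
opening: 0.491
t 4.92 pos [0.5897 0.1101 0.1334] x [ 0.98  -0.197 -0.   ] y [-0. -0. -1.] z [ 0.197  0.98  -0.   ] F [-2.7 -1.5  4.8] op 43.3
[-0.20232828  0.29872596 -0.86154747] 168.61335680085296
```

```bash
python3 -m inch '[[0.1,-4,1,-0.05,0,0.002],[0.1,-8.1,2.2,-0.1,0,0.004],[0.1,-8.1,2.2,-0.1,0,0.004],[0.1,-8.1,2.2,-0.1,0,0.004],[0.1,-8.1,2.2,-0.1,0,0.004],[0,0,0,0,0,0]]' 38 38; python3 - <<'E'
from h import *
s,M=st();print(s["moment"],s["q"].round(2))
E
```

```text
clock: 5.42
tool_pos: [0.5939, 0.1267, 0.1674]
eef_rot: [0.846, -0.087, 0.044, -0.525]
contact_force: [-1.2, -2.5, 4.8]
opening: 0.486
t 5.42 pos [0.5939 0.1267 0.1674] x [ 0.981 -0.194 -0.016] y [-0.101 -0.434 -0.895] z [ 0.167  0.88  -0.445] F [-1.2 -2.5  4.8] op 42.8
[-0.38688713  0.0447192  -0.75753142] [-0.38  0.89 -0.17  1.46  0.51  1.18 -1.  ]
```

```bash
python3 -m inch '[[0.1,-8.1,2.2,-0.1,0,0.004],[0.1,-8.1,2.2,-0.1,0,0.004],[0.1,-8.1,2.2,-0.1,0,0.004],[0.1,-8.1,2.2,-0.1,0,0.004],[0.1,-8.1,2.2,-0.1,0,0.004],[0,0,0,0,0,0]]' 38 38; python3 - <<'E'
from h import *
s,M=st();print(s["moment"],s["q"].round(2))
d=snap("top","t3");d=snap("scene","s3")
E
```

```text
clock: 5.92
tool_pos: [0.602, 0.1583, 0.1913]
eef_rot: [0.949, -0.104, 0.016, -0.298]
contact_force: [-0.4, -0.0, 6.0]
opening: 0.487
t 5.92 pos [0.602  0.1583 0.1913] x [ 0.978 -0.206 -0.031] y [-0.187 -0.801 -0.568] z [ 0.093  0.562 -0.822] F [-0.4 -0.   6. ] op 42.9
[-0.2539851  -0.38076527 -0.44347717] [-0.62  1.13 -0.02  1.1   0.59  1.72 -0.99]
```

View pics/s3.png

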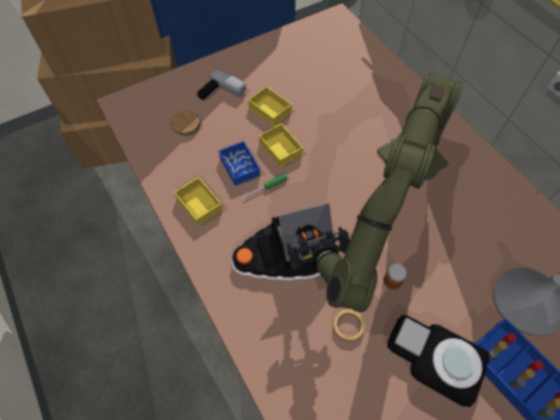

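View pics/t3.png

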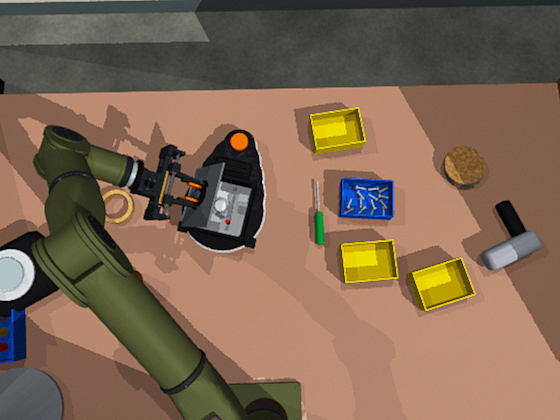

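```bash
cat >> h.py <<'E'
def arc(n,dth,drot):
    s,M=st();g=s["tool_pos"]-.019*M[:,1];hg=H(82,0,115);v=g-hg
    print("cover ang est",np.arctan2(v@ZH,-(v@XH))-np.arctan2(36,82),"rad",np.hypot(v@ZH,v@XH),"y",v@YH)
    p=s["tool_pos"];rows=[]
    for i in range(n):
        g2=hg+R.from_rotvec(YH*dth*(i+1)).apply(v); M2=R.from_rotvec(YH*drot).as_matrix()@M
        p2=g2+.019*M2[:,1]; rows.append([round(float(a),1) for a in M.T@(p2-p)*1000]+[round(float(a),3) for a in M.T@(YH*drot)]);p=p2;M=M2
    print(str(rows).replace(" ",""))
E
python3 - <<'E'
from h import *
arc(9,.1,.035)
E
```

```text
t 6.02 pos [0.602  0.1583 0.1914] x [ 0.977 -0.209 -0.031] y [-0.188 -0.794 -0.578] z [ 0.096  0.571 -0.815] F [-0.2 -0.4  1.3] op 42.9
cover ang est 0.9906270647338944 rad 0.08864816259764885 y -0.0007333216414364239
[[0.2,-7.8,3.6,-0.035,-0.0,0.001],[0.2,-7.5,4.1,-0.035,-0.0,0.001],[0.2,-7.2,4.5,-0.035,-0.0,0.001],[0.3,-6.8,5.0,-0.035,-0.0,0.001],[0.3,-6.4,5.4,-0.035,-0.0,0.001],[0.3,-6.0,5.8,-0.035,-0.0,0.001],[0.3,-5.6,6.2,-0.035,-0.0,0.001],[0.3,-5.1,6.6,-0.035,-0.0,0.001],[0.3,-4.6,6.9,-0.035,-0.0,0.001]]
```

```bash
python3 -m inch '[[0.2,-7.8,3.6,-0.035,0,0.001],[0.2,-7.5,4.1,-0.035,0,0.001],[0.2,-7.2,4.5,-0.035,0,0.001],[0.3,-6.8,5,-0.035,0,0.001],[0.3,-6.4,5.4,-0.035,0,0.001],[0,0,0,0,0,0],[0,0,0,0,0,0]]'; python3 - <<'E'
from h import *
arc(5,.1,.03);print(r.get_state()["q"].round(2))
E
```

```text
clock: 6.6
tool_pos: [0.6119, 0.1978, 0.1931]
eef_rot: [0.97, -0.109, 0.008, -0.218]
contact_force: [0.1, -1.0, 5.4]
opening: 0.483
t 6.6 pos [0.6119 0.1978 0.1931] x [ 0.976 -0.215 -0.032] y [-0.208 -0.881 -0.425] z [ 0.063  0.422 -0.904] F [ 0.1 -1.   5.4] op 42.6
cover ang est 1.4678241913020453 rad 0.09052770713971314 y -0.0010058479956295008
[[0.3,-6.3,5.9,-0.03,-0.0,0.001],[0.3,-5.8,6.3,-0.03,-0.0,0.001],[0.3,-5.3,6.7,-0.03,-0.0,0.001],[0.3,-4.8,7.1,-0.03,-0.0,0.001],[0.3,-4.3,7.4,-0.03,-0.0,0.001]]
[-0.69  1.28  0.04  0.84  0.63  1.96 -0.91]
```

```bash
python3 - <<'E'
from h import *
arc(5,.1,.005)
E
```

```text
t 6.6 pos [0.6119 0.1978 0.1931] x [ 0.976 -0.215 -0.032] y [-0.208 -0.881 -0.425] z [ 0.063  0.422 -0.904] F [ 0.1 -1.   5.4] op 42.6
cover ang est 1.4678241913020453 rad 0.09052770713971314 y -0.0010058479956295008
[[0.3,-6.3,6.4,-0.005,-0.0,0.0],[0.3,-5.7,7.0,-0.005,-0.0,0.0],[0.3,-5.0,7.5,-0.005,-0.0,0.0],[0.3,-4.2,7.9,-0.005,-0.0,0.0],[0.3,-3.4,8.3,-0.005,-0.0,0.0]]
```

```bash
python3 -m inch '[[0.3,-6.3,6.4,-0.005,0,0],[0.3,-5.7,7,-0.005,0,0],[0.3,-5,7.5,-0.005,0,0],[0.3,-4.2,7.9,-0.005,0,0],[0.3,-3.4,8.3,-0.005,0,0],[0,0,0,0,0,0],[0,0,0,0,0,0],[0,0,0,0,0,0]]'; python3 - <<'E'
from h import *
arc(1,.1,.0);print(r.get_state()["q"].round(2))
snap("top","t4");snap("scene","s4")
E
```

```text
clock: 7.27
tool_pos: [0.6215, 0.2361, 0.1703]
eef_rot: [0.972, -0.108, 0.008, -0.209]
contact_force: [3.3, 4.1, 6.6]
opening: 0.48
t 7.27 pos [0.6215 0.2361 0.1703] x [ 0.977 -0.213 -0.03 ] y [-0.207 -0.889 -0.408] z [ 0.06   0.405 -0.913] F [3.3 4.1 6.6] op 42.3
cover ang est 1.9753765215448496 rad 0.09228031584513274 y -0.0011503307172668054
[[0.4,-2.6,8.9,0.0,0.0,0.0]]
[-0.73  1.39  0.09  0.63  0.6   2.06 -0.84]
```

View pics/t4.png

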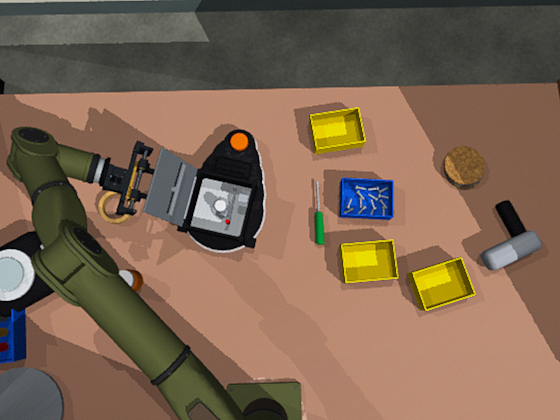

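```bash
python3 -m inch '[[0,0,0,0,0,0],[0,0,0,0,0,0],[0,0,0,0,0,0],[0,0,0,0,0,0],[0,-8,0,0,0,0],[0,-20,0,0.01,0,0],[0,-30,0,0.02,0,0],[0,-30,0,0.03,0,0],[0,0,0,0,0,0],[0,0,0,0,0,0]]' 80; python3 - <<'E'
from h import *
arc(1,.1,.0);print(r.get_state()["q"].round(2))
snap("top","t5");
plan(H(40,0,330),-YH,[0,0,-1])
E
```

```text
clock: 8.2
tool_pos: [0.6223, 0.2538, 0.1823]
eef_rot: [0.969, -0.127, 0.007, -0.212]
contact_force: [-0.3, -0.8, -0.5]
opening: 0.912
t 8.2 pos [0.6223 0.2538 0.1823] x [ 0.967 -0.25  -0.04 ] y [-0.244 -0.878 -0.413] z [ 0.068  0.409 -0.91 ] F [-0.3 -0.8 -0.5] op 80.3
cover ang est 2.001739971136171 rad 0.11319594525338433 y 0.001629167535864351
[[0.3,-2.8,11.0,0.0,0.0,0.0]]
[-0.82  1.48  0.69  0.49  0.13  2.09 -0.61]
t 8.25 pos [0.6218 0.2538 0.1815] x [ 0.967 -0.25  -0.044] y [-0.246 -0.876 -0.414] z [ 0.065  0.411 -0.909] F [-0.4 -0.1 -0.7] op 80.2
dp [ -23.5 -106.8  148.5] rv [ 1.143  0.014 -0.046] n 10
[[-0.2,3.8,-18.0,0.1143,0.0014,-0.0046],[-0.2,1.7,-18.4,0.1143,0.0014,-0.0046],[-0.2,-0.4,-18.4,0.1143,0.0014,-0.0046],[-0.2,-2.5,-18.3,0.1143,0.0014,-0.0046],[-0.1,-4.6,-17.9,0.1143,0.0014,-0.0046],[-0.1,-6.6,-17.2,0.1143,0.0014,-0.0046],[-0.0,-8.5,-16.4,0.1143,0.0014,-0.0046],[0.0,-10.3,-15.3,0.1143,0.0014,-0.0046],[0.1,-12.0,-14.0,0.1143,0.0014,-0.0046],[0.2,-13.5,-12.5,0.1143,0.0014,-0.0046]]
```

View pics/t5.png

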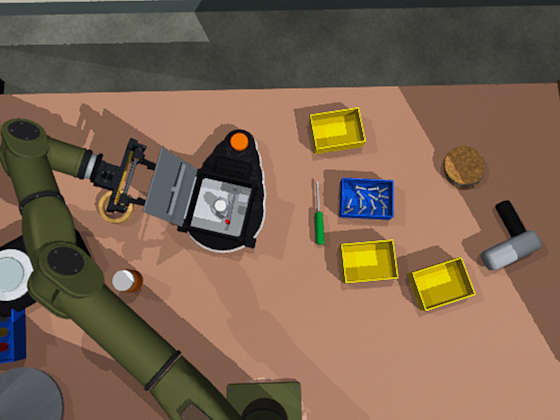

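```bash
python3 -m inch '[[0,-5,-6,0.05,0,0],[-0.8,-16,-11,0.04,0,0],[-0.8,-16,-11,0.04,0,0],[-0.8,-17,-10,0.04,0,0],[0,0,0,0,0,0],[0,0,0,0,0,0]]' 80; python3 - <<'E'
from h import *
arc(1,.1,.0);print(r.get_state()["q"].round(2))
snap("scene","s6");
E
```

```text
clock: 8.75
tool_pos: [0.628, 0.2803, 0.2423]
eef_rot: [0.947, -0.126, 0.017, -0.296]
contact_force: [-0.4, -0.4, -0.1]
opening: 0.904
t 8.75 pos [0.628  0.2803 0.2423] x [ 0.968 -0.249 -0.042] y [-0.229 -0.792 -0.565] z [ 0.107  0.557 -0.824] F [-0.4 -0.4 -0.1] op 79.6
cover ang est 1.8308362602905215 rad 0.1765788695853296 y 0.0022778466215384358
[[0.3,-4.3,17.1,0.0,0.0,0.0]]
[-0.83  1.39  0.85  0.46 -0.09  2.09 -0.55]
```

```bash
python3 - <<'E'
import cv2
a=cv2.imread("pics/s6.png")[150:360,200:480]; cv2.imwrite("pics/s6z.png",cv2.resize(a,None,fx=2.8,fy=2.8,interpolation=2))
E
```

```text
(no output)
```

View pics/s6z.png

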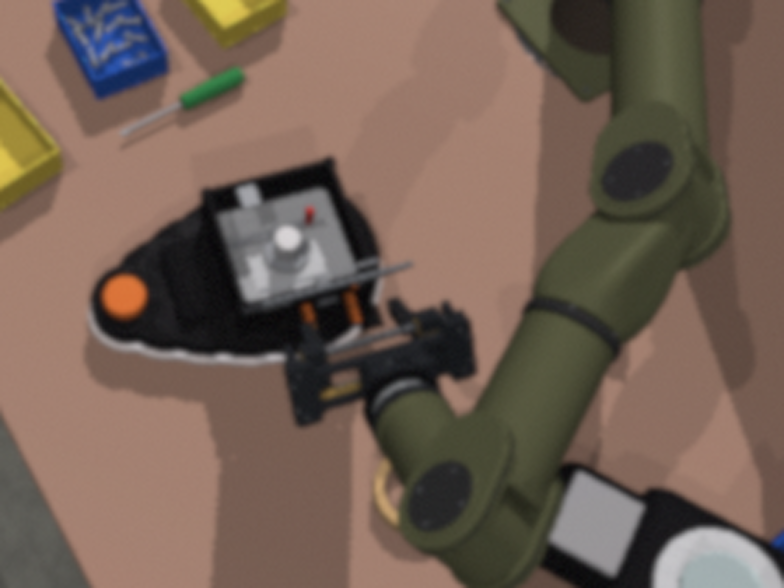

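```bash
python3 -m inch '[[-1,-14,-19,0.08,0,0],[-1,-15.5,-18,0.08,0,0],[-1,-17,-17,0.08,0,0],[-1,-18,-15,0.08,0,0],[-1,-19,-14,0.08,0,0],[-1,-20,-13,0.08,0,0],[0,0,0,0,0,0],[0,0,0,0,0,0]]' 60; python3 - <<'E'
from h import *
print(r.get_state()["q"].round(2))
plan(H(-6,42,250),-YH,[0,0,-1],mm=33)
E
```

```text
clock: 9.47
tool_pos: [0.6285, 0.2826, 0.3847]
eef_rot: [0.849, -0.119, 0.047, -0.513]
contact_force: [-0.0, -0.8, -0.6]
opening: 0.68
[-0.8   1.02  0.78  0.66 -0.25  1.91 -0.51]
t 9.47 pos [0.6285 0.2826 0.3847] x [ 0.967 -0.25  -0.043] y [-0.155 -0.446 -0.881] z [ 0.202  0.859 -0.47 ] F [-0.  -0.8 -0.6] op 59.9
dp [ -81.9 -170.2 -134.7] rv [ 0.49  -0.002 -0.045] n 8
[[-3.9,25.9,-12.4,0.0612,-0.0003,-0.0057],[-4.0,25.1,-14.0,0.0612,-0.0003,-0.0057],[-4.1,24.2,-15.5,0.0612,-0.0003,-0.0057],[-4.3,23.2,-16.9,0.0612,-0.0003,-0.0057],[-4.4,22.0,-18.3,0.0612,-0.0003,-0.0057],[-4.5,20.9,-19.6,0.0612,-0.0003,-0.0057],[-4.7,19.6,-20.9,0.0612,-0.0003,-0.0057],[-4.8,18.3,-22.0,0.0612,-0.0003,-0.0057]]
```

```bash
python3 -m inch '[[-4,26,-12.4,0.061,0,-0.006],[-4,25,-14,0.061,0,-0.006],[-4,24,-15.5,0.061,0,-0.006],[-4.3,23,-17,0.061,0,-0.006],[-4.4,22,-18.3,0.061,0,-0.006],[-4.5,21,-19.6,0.061,0,-0.006],[-4.7,19.6,-21,0.061,0,-0.006],[-4.8,18.3,-22,0.061,0,-0.006],[0,0,0,0,0,0],[0,0,0,0,0,0]]' 0; python3 - <<'E'
from h import *
print(r.get_state()["q"].round(2))
plan(H(-6,42,76),-YH,[0,0,-1],mm=33)
d=snap("wrist","w7");w=cloud(d)
hsv=cv2.cvtColor(d["img"],cv2.COLOR_RGB2HSV);Hh,S,V=[hsv[...,i].astype(int) for i in range(3)]
hh=(w-np.r_[HC,0])*1000; hx=hh@XH;hy=hh@YH
o=((Hh<8)|(Hh>172))&(S>150)&(V>70)&(abs(hx)<80)&(abs(hy)<80)
print(o.sum(),[np.nanmedian(a[o]).round(1) for a in (hx,hy,hh[...,2])])
wh=(abs(hx)<25)&(abs(hy)<25)&(hh[...,2]>88)
print("lamp",[np.median(a[wh]).round(1) for a in (hx,hy,hh[...,2])],wh.sum())
t=snap("top","t7");W=cloud(t);hh=(W-np.r_[HC,0])*1000;hx=hh@XH;hy=hh@YH;z=hh[...,2]
m=(hx>80)&(hx<170)&(abs(hy)<80)&(z>130)&(z<275); A=np.polyfit(z[m],hx[m],1);print("cover fit slope",A,"angle",np.pi/2+np.arctan(A[0]),m.sum())
E
```

```text
clock: 10.3
tool_pos: [0.5455, 0.1141, 0.2514]
eef_rot: [0.708, -0.088, 0.083, -0.696]
contact_force: [1.0, 0.9, -0.8]
opening: 0.006
[-0.65  0.66  0.62  1.77 -0.46  0.87 -0.07]
t 10.3 pos [0.5455 0.1141 0.2514] x [ 0.971 -0.241 -0.006] y [-0.01  -0.016 -1.   ] z [ 0.24   0.97  -0.017] F [ 1.   0.9 -0.8] op 0.5
dp [   1.1   -1.8 -175.4] rv [ 0.017 -0.003 -0.006] n 6
[[0.4,29.2,0.3,0.0029,-0.0004,-0.001],[0.4,29.2,0.2,0.0029,-0.0004,-0.001],[0.4,29.2,0.1,0.0029,-0.0004,-0.001],[0.3,29.2,0.0,0.0029,-0.0004,-0.001],[0.3,29.2,-0.1,0.0029,-0.0004,-0.001],[0.3,29.2,-0.2,0.0029,-0.0004,-0.001]]
159 [np.float64(-24.2), np.float64(38.6), np.float64(94.6)]
lamp [np.float64(20.2), np.float64(2.8), np.float64(332.4)] 8385Traceback (most recent call last):
  File "<stdin>", line 12, in <module>
    raise TypeError("expected non-empty vector for x")
TypeError: expected non-empty vector for x
```

View pics/w7.png

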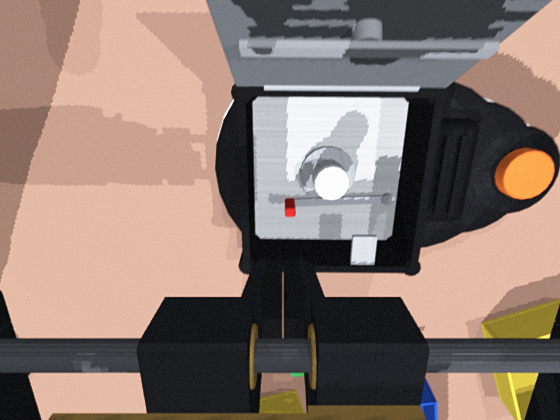

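View pics/t7.png

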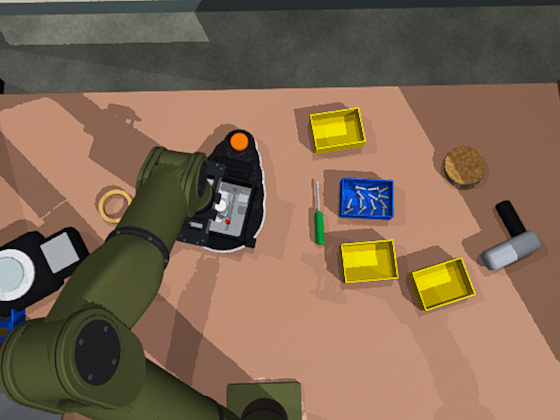

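The red tip at (290,207) maps to housing (-24,38.6), as expected. The bolt bar lies parallel to the hinge, so the cap is unlocked. I'll go down and push.

```bash
python3 -m inch '[[0.4,29.2,0,0.003,0,-0.001],[0.4,29.2,0,0.003,0,-0.001],[0.4,29.2,0,0.003,0,-0.001],[0.4,29.2,0,0.003,0,-0.001],[0.4,29.2,0,0.003,0,-0.001],[0.3,28,0,0.003,0,-0.001],[0,0,0,0,0,0],[0,0,-5,0,0,0],[0,0,-10,0,0,0],[0,0,-10,0,0,0],[0,0,-10,0,0,0],[0,0,-6,0,0,0]]' 0;python3 - <<'E'
from h import *
s,M=st();v=(s["tool_pos"]-np.r_[HC,0])*1000;print(v@XH,v@YH)
E
```

```text
clock: 11.4
tool_pos: [0.5436, 0.0718, 0.0819]
eef_rot: [-0.701, 0.081, -0.09, 0.703]
contact_force: [5.4, 1.4, 0.4]
opening: 0.003
t 11.4 pos [0.5436 0.0718 0.0819] x [ 0.971 -0.24   0.013] y [ 0.014  0.002 -1.   ] z [0.24  0.971 0.005] F [5.4 1.4 0.4] op 0.3
-46.09166582916881 35.21453517633292
```

```bash
python3 -m inch '[[0,0,0,0,0,0],[0,0,-4,0,0,0],[0,0,-4,0,0,0],[0,0,0,0,0,0],[0,0,0,0,0,0]]' 0;python3 - <<'E'
from h import *
s,M=st();v=(s["tool_pos"]-np.r_[HC,0])*1000;print(v@XH,v@YH)
d=snap("wrist","w8")
E
```

```text
clock: 11.82
tool_pos: [0.5441, 0.0663, 0.0815]
eef_rot: [-0.7, 0.079, -0.091, 0.704]
contact_force: [6.2, 0.6, 2.0]
opening: 0.002
t 11.82 pos [0.5441 0.0663 0.0815] x [ 0.971 -0.238  0.017] y [ 0.018  0.002 -1.   ] z [0.238 0.971 0.007] F [6.2 0.6 2. ] op 0.2
-51.35955744986119 33.4096755792582
```

View pics/w8.png

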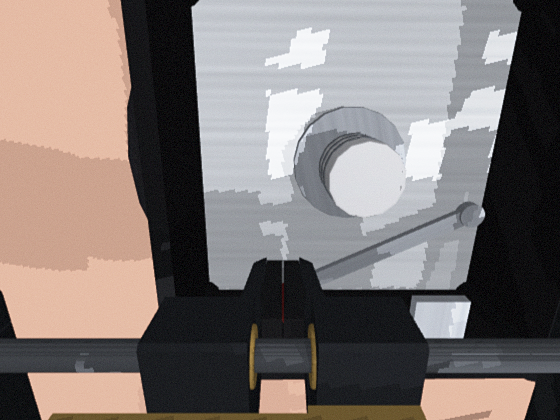

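```bash
python3 -m inch '[[0,0,-3,0,0,0],[0,0,-3,0,0,0],[0,0,0,0,0,0],[0,0,0,0,0,0]]' 0;python3 - <<'E'
from h import *
s,M=st();v=(s["tool_pos"]-np.r_[HC,0])*1000;print(v@XH,v@YH)
E
```

```text
clock: 12.2
tool_pos: [0.544, 0.0656, 0.0816]
eef_rot: [-0.698, 0.077, -0.089, 0.706]
contact_force: [7.9, 10.2, 2.6]
opening: 0.003
t 12.2 pos [0.544  0.0656 0.0816] x [ 0.972 -0.233  0.017] y [ 0.019  0.009 -1.   ] z [0.233 0.972 0.013] F [ 7.9 10.2  2.6] op 0.3
-52.012875006926855 33.35966108713627
```

```bash
python3 -m inch '[[0,0,8,0,0,0],[0,-2,6,0,0,0],[0,-30,0,0,0,0],[0,-30,0,0,0,0],[0,-35,3,0,0,0],[0,-35,3,0,0,0],[0,-30,3,0,0,0],[0,0,0,0,0,0],[0,0,0,0,0,0],[0,0,0,0,0,0]]' 60;python3 - <<'E'
from h import *
s,M=st();v=(s["tool_pos"]-np.r_[HC,0])*1000;print(v@XH,v@YH)
d=snap("wrist","w9");w=cloud(d)
hsv=cv2.cvtColor(d["img"],cv2.COLOR_RGB2HSV);Hh,S,V=[hsv[...,i].astype(int) for i in range(3)]
hh=(w-np.r_[HC,0])*1000; hx=hh@XH;hy=hh@YH;z=hh[...,2]
o=((Hh<8)|(Hh>172))&(S>150)&(V>70)&(abs(hx)<80)&(abs(hy)<80)&(z<110)
x,y=np.nanmedian(hx[o]),np.nanmedian(hy[o]);print(o.sum(),x,y,np.nanmedian(z[o]),"clip",np.arctan2(-24-x,y+62))
wh=(abs(hx)<25)&(abs(hy)<25)&(z>90)&(z<105)
q=np.stack([hx[wh],hy[wh]],1).astype(np.float32);print("lamp",cv2.minEnclosingCircle(q),np.median(z[wh]),wh.sum())
m=(hx>86)&(hx<200)&(abs(hy)<60)&(z>140)&(z<290);print(m.sum())
if m.sum()>50: A=np.polyfit(z[m],hx[m],1);print("cover angle",np.pi/2+np.arctan(A[0]))
E
```

```text
clock: 13.03
tool_pos: [0.5411, 0.0824, 0.2413]
eef_rot: [-0.701, 0.083, -0.087, 0.703]
contact_force: [-0.1, 0.5, -0.4]
opening: 0.676
t 13.03 pos [0.5411 0.0824 0.2413] x [ 0.971 -0.239  0.006] y [ 0.007  0.002 -1.   ] z [0.238 0.971 0.004] F [-0.1  0.5 -0.4] op 59.6
-36.41245662349692 40.14164465821651
200 -64.28654429608711 29.606142063128026 94.30317949485166 clip 0.4143224988246085
lamp ((-0.11379760503768921, 0.2054716795682907), 15.99397087097168) 97.08305336423622 1071
4874
cover angle 1.94493821837507
```

View pics/w9.png

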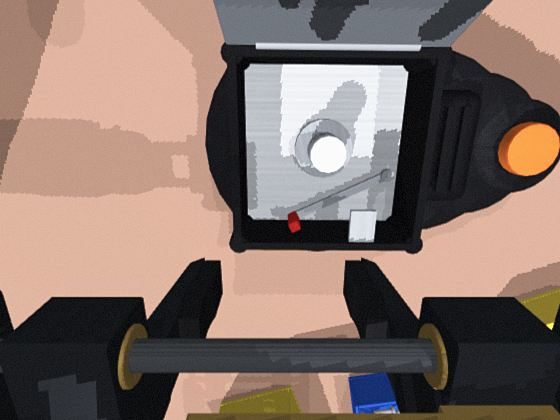

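```bash
python3 - <<'E'
from h import *
plan(H(0,0,150),-YH,[0,0,-1],n=5)
E
```

```text
t 13.08 pos [0.5411 0.0823 0.2409] x [ 0.971 -0.239  0.005] y [ 0.006  0.002 -1.   ] z [0.239 0.971 0.003] F [-0.2 -0.2  1. ] op 59.8
dp [ 47.7  25.9 -90.9] rv [-0.003 -0.001  0.005] n 5
[[7.9,18.2,7.2,-0.0007,-0.0001,0.0011],[8.0,18.2,7.3,-0.0007,-0.0001,0.0011],[8.0,18.2,7.3,-0.0007,-0.0001,0.0011],[8.0,18.2,7.3,-0.0007,-0.0001,0.0011],[8.0,18.2,7.3,-0.0007,-0.0001,0.0011]]
```

```bash
python3 -m inch '[[8,18.2,7.3,0,0,0.001],[8,18.2,7.3,0,0,0.001],[8,18.2,7.3,0,0,0.001],[8,18.2,7.3,0,0,0.001],[8,18.2,7.3,0,0,0.001],[0,0,0,0,0,0],[0,0,0,0,0,0],[0,0,0,0,0,0]]' 54;python3 - <<'E'
from h import *
plan(H(0,0,68),-YH,[0,0,-1],n=5)
E
```

```text
clock: 13.75
tool_pos: [0.5902, 0.1075, 0.1517]
eef_rot: [-0.701, 0.084, -0.086, 0.703]
contact_force: [0.2, 0.6, -0.4]
opening: 0.611
t 13.75 pos [0.5902 0.1075 0.1517] x [ 0.971 -0.24   0.003] y [ 0.003  0.003 -1.   ] z [0.24  0.971 0.003] F [ 0.2  0.6 -0.4] op 53.9
dp [ -1.4   0.7 -83.7] rv [-0.003 -0.002  0.003] n 5
[[-0.3,16.7,0.0,-0.0007,-0.0003,0.0005],[-0.3,16.7,0.0,-0.0007,-0.0003,0.0005],[-0.3,16.7,0.0,-0.0007,-0.0003,0.0005],[-0.3,16.7,0.0,-0.0007,-0.0003,0.0005],[-0.3,16.7,0.1,-0.0007,-0.0003,0.0005]]
```

```bash
python3 -m inch '[[-0.3,16.7,0,0,0,0],[-0.3,16.7,0,0,0,0],[-0.3,16.7,0,0,0,0],[-0.3,16.7,0,0,0,0],[-0.3,16.5,0,0,0,0],[0,0,0,0,0,0],[0,0,0,0,0,0]]' 54; python3 -m inch '[[0,0,0,0,0,0],[0,0,0,0,0,0],[0,0,0,0,0,0],[0,0,0,0,0,0],[0,0,0,0,0,0],[0,0,0,0,0,0]]' 26 25; python3 -m inch '[[0,-5,0,0,0,0],[0,-15,0,0,0,0],[0,-15,0,0,0,0],[0,-15,0,0,0,0],[0,-20,0,0,0,0],[0,-20,0,0,0,0],[0,-20,0,0,0,0],[0,-20,0,0,0,0],[0,0,0,0,0,0]]';python3 - <<'E'
from h import *
st();snap("wrist","w10");snap("top","t10")
E
```

```text
clock: 14.33
tool_pos: [0.5896, 0.1086, 0.0691]
eef_rot: [-0.701, 0.084, -0.087, 0.703]
contact_force: [0.4, -0.2, 0.1]
opening: 0.61
clock: 14.83
tool_pos: [0.5904, 0.1092, 0.0695]
eef_rot: [-0.7, 0.083, -0.087, 0.704]
contact_force: [-1.7, 0.5, 5.1]
opening: 0.361
clock: 15.58
tool_pos: [0.5915, 0.1084, 0.2021]
eef_rot: [-0.7, 0.081, -0.089, 0.704]
contact_force: [0.3, -0.9, -1.0]
opening: 0.356
t 15.58 pos [0.5915 0.1084 0.2021] x [ 0.971 -0.239  0.01 ] y [ 0.011  0.004 -1.   ] z [0.239 0.971 0.007] F [ 0.3 -0.9 -1. ] op 31.3
```

View pics/w10.png

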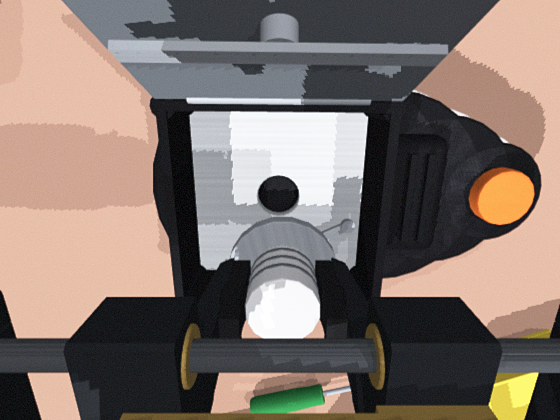

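Lamp is held (white body at (283,310), and the empty hole at (278,193)). Next I'll move to the nearest yellow bin.

```bash
python3 - <<'E'
from h import *
plan([.428,-.306,.205],[1,-.1,0],[0,0,-1],mm=32)
E
```

```text
t 15.68 pos [0.5893 0.1088 0.1986] x [ 0.971 -0.238  0.005] y [ 0.006  0.004 -1.   ] z [0.238 0.971 0.005] F [-0.3 -0.3 -2.3] op 31.0
dp [-161.3 -414.8    6.4] rv [-0.005 -0.141  0.005] n 14
[[-4.1,-0.6,-31.5,-0.0003,-0.0101,0.0003],[-4.4,-0.6,-31.5,-0.0003,-0.0101,0.0003],[-4.8,-0.6,-31.4,-0.0003,-0.0101,0.0003],[-5.1,-0.6,-31.4,-0.0003,-0.0101,0.0003],[-5.4,-0.6,-31.3,-0.0003,-0.0101,0.0003],[-5.7,-0.6,-31.3,-0.0003,-0.0101,0.0003],[-6.0,-0.6,-31.2,-0.0003,-0.0101,0.0003],[-6.3,-0.5,-31.2,-0.0003,-0.0101,0.0003],[-6.7,-0.5,-31.1,-0.0003,-0.0101,0.0003],[-7.0,-0.5,-31.0,-0.0003,-0.0101,0.0003],[-7.3,-0.5,-30.9,-0.0003,-0.0101,0.0003],[-7.6,-0.5,-30.9,-0.0003,-0.0101,0.0003]]
[[-7.9,-0.5,-30.8,-0.0003,-0.0101,0.0003],[-8.2,-0.5,-30.7,-0.0003,-0.0101,0.0003]]
```

View pics/t10.png

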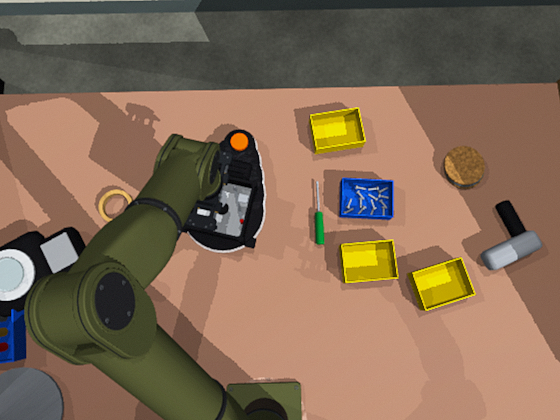

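```bash
python3 -m inch '[[-4.1,-6,-15,0,-0.01,0],[-4.4,-6,-31.5,0,-0.01,0],[-4.8,-0.6,-31.4,0,-0.01,0],[-5.1,-0.6,-31.4,0,-0.01,0],[-5.4,-0.6,-31.3,0,-0.01,0],[-5.7,-0.6,-31.3,0,-0.01,0],[-6,-0.6,-31.2,0,-0.01,0],[-6.3,-0.5,-31.2,0,-0.01,0],[-6.7,-0.5,-31.1,0,-0.01,0],[-7,-0.5,-31,0,-0.01,0],[-7.3,-0.5,-31,0,-0.01,0],[-7.6,-0.5,-31,0,-0.01,0]]'; python3 -m inch '[[-7.9,0,-31,0,-0.01,0],[-8.2,0,-31,0,-0.01,0],[-4,0,-15,0,0,0],[0,0,0,0,0,0],[0,0,0,0,0,0],[0,0,0,0,0,0]]';python3 - <<'E'
from h import *
plan([.428,-.306,.085],[1,-.1,0],[0,0,-1],mm=22)
d=snap("wrist","w11");w=cloud(d)
hsv=cv2.cvtColor(d["img"],cv2.COLOR_RGB2HSV);Hh,S,V=[hsv[...,i].astype(int) for i in range(3)]
m=(Hh>24)&(Hh<33)&(S>150)&(V>60)&(w[...,2]>.04)&(w[...,2]<.06)&(w[...,1]>-.42)
print(cv2.minAreaRect((w[m][:,:2]*1000).astype(np.float32)))
E
```

```text
clock: 16.68
tool_pos: [0.453, -0.2316, 0.2126]
eef_rot: [-0.704, 0.042, -0.043, 0.708]
contact_force: [0.9, -1.2, -1.1]
opening: 0.357
clock: 17.18
tool_pos: [0.4261, -0.3034, 0.2126]
eef_rot: [-0.704, 0.034, -0.036, 0.708]
contact_force: [0.7, 0.1, -2.7]
opening: 0.357
t 17.18 pos [ 0.4261 -0.3034  0.2126] x [ 0.995 -0.099  0.003] y [ 0.003  0.006 -1.   ] z [0.099 0.995 0.006] F [ 0.7  0.1 -2.7] op 31.5
dp [   1.9   -2.6 -127.6] rv [-0.006  0.     0.003] n 6
[[0.3,21.3,-0.5,-0.0011,0.0001,0.0005],[0.3,21.3,-0.5,-0.0011,0.0001,0.0005],[0.3,21.3,-0.5,-0.0011,0.0001,0.0005],[0.3,21.3,-0.5,-0.0011,0.0001,0.0005],[0.3,21.3,-0.4,-0.0011,0.0001,0.0005],[0.3,21.3,-0.4,-0.0011,0.0001,0.0005]]
((428.09930419921875, -306.1226501464844), (109.30461120605469, 149.26055908203125), 3.6619038581848145)
```

View pics/w11.png

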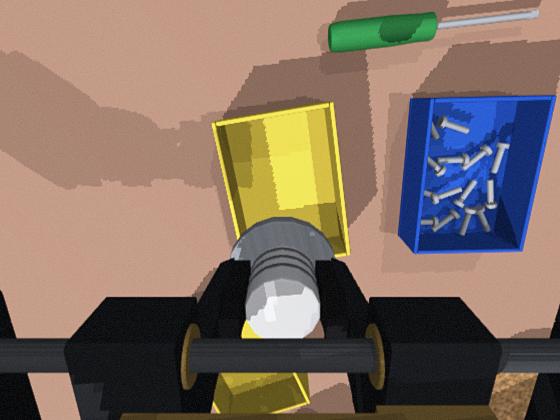

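```bash
python3 -m inch '[[0.3,21.3,-0.5,-0.001,0,0],[0.3,21.3,-0.5,-0.001,0,0],[0.3,21.3,-0.5,-0.001,0,0],[0.3,21.3,-0.5,-0.001,0,0],[0.3,21.3,-0.5,-0.001,0,0],[0.3,21,-0.5,-0.001,0,0],[0,8,0,0,0,0],[0,8,0,0,0,0],[0,6,0,0,0,0],[0,4,0,0,0,0],[0,0,0,0,0,0],[0,0,0,0,0,0]]';python3 -m inch '[[0,2,0,0,0,0],[0,2,0,0,0,0],[0,0,0,0,0,0],[0,0,0,0,0,0]]'
```

```text
clock: 18.23
tool_pos: [0.4285, -0.3085, 0.0607]
eef_rot: [0.707, -0.034, 0.037, -0.705]
contact_force: [0.7, -0.0, -1.5]
opening: 0.352
clock: 18.57
tool_pos: [0.4283, -0.3084, 0.0563]
eef_rot: [0.707, -0.034, 0.037, -0.705]
contact_force: [0.7, -0.8, -1.7]
opening: 0.355
```

```bash
python3 -m inch '[[0,1.5,0,0,0,0],[0,1,0,0,0,0],[0,0,0,0,0,0],[0,0,0,0,0,0]]';python3 -m inch '[[0,1.5,0,0,0,0],[0,0,0,0,0,0],[0,0,0,0,0,0]]'
```

```text
clock: 18.9
tool_pos: [0.4282, -0.3084, 0.0536]
eef_rot: [0.707, -0.034, 0.037, -0.705]
contact_force: [-0.0, 0.1, -1.5]
opening: 0.355
clock: 19.15
tool_pos: [0.4283, -0.3088, 0.0534]
eef_rot: [0.707, -0.034, 0.038, -0.705]
contact_force: [-0.6, 0.8, 10.2]
opening: 0.356
```

Contact with the bin floor (10 N up), so I'll release.

```bash
python3 -m inch '[[0,-1,0,0,0,0],[0,0,0,0,0,0],[0,0,0,0,0,0],[0,0,0,0,0,0],[0,0,0,0,0,0]]' 54; python3 -m inch '[[0,-10,0,0,0,0],[0,-20,0,0,0,0],[0,-30,0,0,0,0],[0,-30,0,0,0,0],[0,-30,0,0,0,0],[0,-30,-20,0,0,0],[0,-30,-30,0,0,0],[0,0,-30,0,0,0],[0,0,-30,0,0,0],[0,0,0,0,0,0],[0,0,0,0,0,0],[0,0,0,0,0,0]]';python3 - <<'E'
from h import *
st();snap("wrist","w12");t=snap("top","t12");snap("scene","s12")
for n in["t12","s12"]:
    d=pickle.load(open(n+".pkl","rb"));W=cloud(d)
    m=(abs(W[...,0]-.428)<.045)&(abs(W[...,1]+.306)<.06)&(W[...,2]>.068)&(W[...,2]<.1);print(n,"lamp top",m.sum(),np.median(W[m],0))
    hh=(W-np.r_[HC,0])*1000;hx=hh@XH;hy=hh@YH;z=hh[...,2]
    m=(hx>82)&(hx<200)&(abs(hy)<70)&(z>140)&(z<290)
    if m.sum()>50: A=np.polyfit(z[m],hx[m],1);print("cover",np.pi/2+np.arctan(A[0]),m.sum())
    hsv=cv2.cvtColor(d["img"],cv2.COLOR_RGB2HSV);Hh,S,V=[hsv[...,i].astype(int) for i in range(3)]
    o=((Hh<8)|(Hh>172))&(S>150)&(V>70)&(abs(hx)<80)&(abs(hy)<80)&(z<110)
    if o.sum(): x,y=np.nanmedian(hx[o]),np.nanmedian(hy[o]);print(o.sum(),x,y,"clip",np.arctan2(-24-x,y+62))
E
```

```text
clock: 19.57
tool_pos: [0.4282, -0.3083, 0.053]
eef_rot: [0.707, -0.034, 0.037, -0.705]
contact_force: [-0.8, -0.0, 0.2]
opening: 0.615
clock: 20.57
tool_pos: [0.4163, -0.4158, 0.2328]
eef_rot: [0.706, -0.034, 0.037, -0.706]
contact_force: [0.2, 0.4, -0.2]
opening: 0.614
t 20.57 pos [ 0.4163 -0.4158  0.2328] x [ 0.995 -0.101  0.004] y [ 0.004 -0.001 -1.   ] z [ 0.101  0.995 -0.   ] F [ 0.2  0.4 -0.2] op 54.1
t12 lamp top 115 [ 0.42615772 -0.30763309  0.07937677]
cover 1.9693601389337263 1954
12 -67.24887179917984 29.295522575366487 clip 0.4424066456296028
s12 lamp top 60 [ 0.43055447 -0.30439491  0.07887033]
cover 1.8027849606770954 351
14 -66.77072318653094 26.94987252344015 clip 0.4482030632722675
```

View pics/t12.png

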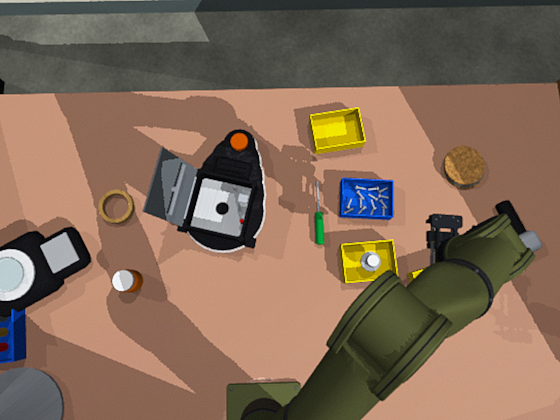

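View pics/s12.png

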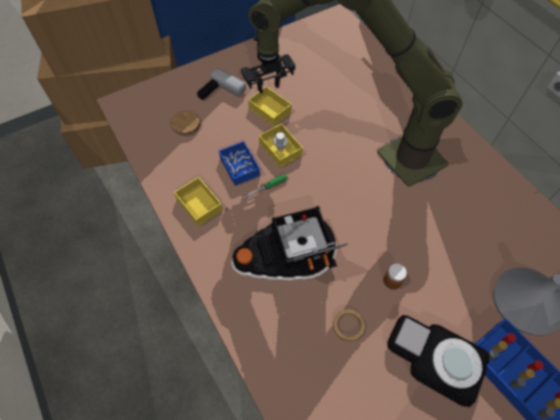

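```bash
python3 - <<'E'
from h import *
st();print(r.finish_job());
E
```

```text
t 20.72 pos [ 0.4169 -0.4152  0.2327] x [ 0.995 -0.099  0.004] y [ 0.004 -0.001 -1.   ] z [ 0.099  0.995 -0.   ] F [-0.3  0.1  0.3] op 54.3
the job is handed in; nothing more can be done
None
```

The job is done and handed in at 20.7 s of the 61 s allowed. I squeezed the tabs and turned the cap to its stop, swung the cover open and pushed the clip aside. Then I lifted the lamp insert out and stood it in the yellow bin nearest the base.

**Last checks before handing in:**
- **Lamp:** it stands upright within about 3 mm of the bin's centre. Its top is about 79 mm above the bench, against 81 mm expected.
- **Clip:** about 0.44 rad in both cameras.
- **Cover:** the top camera gives 1.97 rad, in line with 1.94–1.98 measured earlier. The scene camera's fit gave only 1.80 rad from few points; all are above 1.7.
- **Cap:** I have no angle reading for it after the turn. The wrist turned about 1.1 rad and met the stop (0.86 N m), and later pictures show the bolt bar parallel to the hinge.
- **Tape, screwdriver and jar:** they look unmoved in the pictures, but I did not measure them.
- **Robot:** it was clear of everything, with the force on the tool near zero.

**Two things did not go as planned:** while backing away from the tabs, joint 6 reached its range limit (2.09 rad) and the tool moved only about 20 mm of the 88 mm I asked for. I then left by a different path. While I pushed the clip, the fingers also shifted about 6 mm sideways with about 6–8 N of side force, but the clip still reached its stop.

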